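# Put the mixed-up canister lids back on their own canisters

### The arm

A 6-joint arm with a two-finger parallel gripper is mounted at the origin on a cart in front of the work surface, level with it; the furniture and walls round the work are solid. World frame = base frame: x ahead of the robot, y to its left, z up, the work surface at z = 0. Lengths are in m, angles in degrees, forces in N, time in s.
With the tool pointing down it reaches from about 0.325 to 0.775 m from the base axis. Payload 5.5 kg.
Tool frame: the origin (TCP) lies at the very end of the fingers, on their centre line; the grasp point (between the pads) lies grip_point_offset behind it (grip_point_offset is the distance from the TCP to the grasp point, in m); z points along the fingers, y is the line along which they close (so a half turn about z gives the same grasp; the last joint's range is limited). The gripper opens to 88 mm and grips with 3 to 60 N. Pads are 20 mm wide; open, the fingers measure 115 mm over their backs; the gripper's body (75 mm by 178 mm) begins 61 mm behind the grasp point.
Start: joints at [70.09, 5.22, 70.514, -0, 104.267, -3.249], TCP at [0.172, 0.575, 0.223] pointing down, gripper open.
Joint ranges: [-164.24, 164.24], [-49.07, 125.15], [9.68, 141.18], [-86.29, 266.29], [3.28, 154.24], [-151.56, 151.56]. Speed limits (degrees/s): [147.25, 147.25, 172.46, 180, 180, 180].

### API

Orientations are given as [roll, pitch, yaw] about the fixed x, y, z axes, in that order (R = Rz(yaw) Ry(pitch) Rx(roll)).
In Python, from workcell import get_obs, camera, get_calibration, close_job, look_for, silhouettes, grip_point_offset gives the robot as it stands. The module is installed in compiled form; this text tells all that it offers.
- The arm moves only by the shell command python3 -m inch 'ROWS'. ROWS is text: rows parted by semicolons, each of 7 numbers parted by spaces: the turn, a rotation vector about the tool's x, y, z in rad, then the shift along the tool's x, y, z in mm, then the finger opening in mm, from 0 to 87.8. In form: wx wy wz tx ty tz hand; .... A call has 1 to 12 rows; each row is the pose to reach, as a shift and turn from the pose commanded when the call began, along the tool's axes at that moment; what a row does not reach only later rows make up. A row lasts 1/12 s, in which the tool goes at most 41.7 mm and 7.16 degrees, less where a joint would pass 70% of its speed; a pose out of reach is approached as far as the arm can. A call with a gripper value outside its range is refused whole. The fingers move at their own pace and stop on an object; the grip force is fixed at half the most. Time passes only in rows, so rows that repeat a pose let the fingers close. It gives the time, the measured TCP pose, the force, the opening and the grip force at its end, in the units of the state.
- get_obs(): the state, without advancing time (a new reading comes with each control period).
- camera(name): name is "side" or "top" or "wrist"; returns the picture (480x640x3 uint8, red, green, blue); there is no depth.
- get_calibration(name): a dict with "intrinsics" (3x3 intrinsics, pixels), "distortion" ([k1, k2, p1, p2, k3] as OpenCV has them; the pictures are not rectified), "rvec" (rotation vector, rad) and "tvec" (3), from world to camera coordinates, as OpenCV has them; the wrist camera has in their place "tool_from_camera" (4x4, takes a point from camera to tool coordinates, whose origin is the TCP and whose axes are the flange's). Camera axes: x right, y down, z forward; pixel columns grow to the right and rows downward; lengths in m; the calibration is good to about 2 mm. A picture is of the moment at which its call begins: read the wrist's pose just before it. get_calibration takes no time and is no camera call.
- close_job(): hands the job in; it is judged then, once.
Trained networks look in the newest picture that a camera, given by its name, has taken for a name from the list of things; names that differ only in an ending like _2 or _b are one class to them, and where a whole thing is asked for, a point or a joint stands for the part that bears it (a point fixed in the world has none). Each returns a list of dicts, best first, with "conf" (0 to 1); they miss things now and then, are a little off and sometimes report something else, mostly with a low value. They report only what shows in the picture. A call takes as long as a camera call. They do not tell look-alikes from the thing itself.
- look_for(camera, label): "uv" ([column, row] in pixels, amid what is visible of it).
- silhouettes(camera, label): "region" (480x640 bool, what is visible of it) and "uv" ([column, row] in pixels, amid what is visible of it).
The state is a dict: "time_s": time; "q": joint angles; "dq": joint speeds; "tau": joint torques, N m; "position": TCP position; "tcp_rot": TCP orientation; "wrist_force": force on the tool from outside, world axes, zero at the start; "ft_torque": the same for the moment, N m; "width": finger opening in m; "gripper_force": force on a finger pad.
Only numpy, scipy, OpenCV 4.12 (cv2) and the standard library are available. Lean on these libraries where they do the work, as an engineer would, in place of code of your own. Each camera call takes 0.05 s, during which the arm holds its last target. There are 200 camera calls.

### The job

The wooden lids of the three stoneware canisters were mixed up after washing, so none of them closes: put each lid on the canister of its own shape, all the way down until its board lies flat on the rim; the cork trivet is free for a lid to wait on. Set the lids down rather than dropping them, leave the canisters standing where they are, and do not disturb the salt shaker, the timer or the spoon.

Things in the scene. Friction and masses are not known exactly. Their poses are not given: they have to be found in the camera images.
- round_canister: Round white glazed stoneware canister, open at the top under its lid, thick and heavy (over 1 kg); walls 6 mm, 104 mm high, outside 100 mm across, round mouth 88 mm across. Origin: centre of its underside, z up. It stands free; any of the four places on the worktop may be its own.
- square_canister: Square white glazed stoneware canister, open at the top under its lid, thick and heavy (over 1 kg); walls 6 mm, 92 mm high, outside 93 x 93 mm, square mouth 81 x 81 mm, sides along its x and y. Origin: centre of its underside, z up. It stands free; any of the four places on the worktop may be its own.
- oblong_canister: Oblong (rectangular) white glazed stoneware canister, open at the top under its lid, thick and heavy (over 1 kg); walls 6 mm, 80 mm high, outside 124 mm along its x by 64 mm along its y, mouth 112 x 52 mm. Origin: centre of its underside, z up. It stands free; any of the four places on the worktop may be its own.
- round_lid: Round wooden lid. Tapered plug below, 14 mm deep, 77 mm across at the bottom, 84 at the board; board 10 mm thick, 100 mm across; on top a round knob 26 mm across, from 24 to 50 mm above the origin. Origin: centre of the plug's underside. Under 0.2 kg. It starts lying on a wrong canister's rim, not in it. Seated in its canister: origin 90 mm above that one's.
- square_lid: Square wooden lid. Tapered plug below, 14 mm deep, 70 mm square at the bottom, 77 at the board; board 10 mm thick, 93 mm square; on top a square knob 24 x 24 mm, all sides along x and y, from 24 to 50 mm above the origin. Origin: centre of the plug's underside. Under 0.2 kg. It starts lying on a wrong canister's rim, not in it. Seated in its canister: origin 78 mm above that one's.
- oblong_lid: Oblong wooden lid. Tapered plug below, 14 mm deep, 101 x 41 mm at the bottom, 108 x 48 at the board; board 10 mm thick, 124 (x) x 64 mm (y); on top a bar 60 mm long (x), 16 thick (y), from 24 to 50 mm above the origin. Origin: centre of the plug's underside. Under 0.2 kg. It starts lying on a wrong canister's rim, not in it. Seated in its canister: origin 66 mm above that one's.
- trivet: Round flat cork trivet, 124 mm across, 9 mm thick, fixed on the worktop, empty: the free spot where a lid can stand on its plug. Origin: centre of its underside; its top is 9 mm above that.
- salt_shaker: Bystander: grey and clear salt shaker, 44 mm across, 90 mm high, standing loose behind the canisters. Origin: centre of its underside.
- kitchen_timer: Bystander: round red wind-up kitchen timer with a white dial, 63 mm across, 46 mm high, loose on the worktop at the right. Origin: centre of its underside.
- spoon: Bystander: steel teaspoon, 130 mm long along its x, 26 mm wide, 11 mm high, lying loose near the front edge of the worktop. Origin: under its middle.
Not all that is in view belongs to the job. Leave any pink look-alike of the round_canister alone.

How it is judged (in metres and radians):
At the end, for the whole second after the job is handed in: Round, square and oblong lid each sit on the canister of the same shape: centred within 6 mm, down to within 2.5 mm of fully seated, level within 0.05 rad, released and at rest; the canisters upright and within 30 mm of where they stood; salt shaker, timer and spoon within 30 mm of where they were (horizontal distance between round_lid and round_canister below 0.006 m and z of round_lid in the frame of round_canister between 0.0875 and 0.0925 m and angle between each of round_lid, round_canister, square_lid, square_canister, oblong_lid, oblong_canister's own z axis and vertical below 0.05 rad and distance of each of round_canister, square_canister, oblong_canister, salt_shaker, kitchen_timer, spoon from where it was at the start of the episode below 0.03 m and linear speed of each of round_lid, round_canister, square_lid, square_canister, oblong_lid, oblong_canister below 0.02 m/s and contact force between the fingers and round_lid below 0.1 N and horizontal distance between square_lid and square_canister below 0.006 m and z of square_lid in the frame of square_canister between 0.0755 and 0.0805 m and contact force between the fingers and square_lid below 0.1 N and horizontal distance between oblong_lid and oblong_canister below 0.006 m and z of oblong_lid in the frame of oblong_canister between 0.0635 and 0.0685 m and contact force between the fingers and oblong_lid below 0.1 N); the robot touches nothing.
It fails at once if a lid is dropped: it falls free at more than 0.8 m/s ((linear speed of round_lid above 0.8 m/s and contact force between the fingers and round_lid below 0.05 N) or (linear speed of square_lid above 0.8 m/s and contact force between the fingers and square_lid below 0.05 N) or (linear speed of oblong_lid above 0.8 m/s and contact force between the fingers and oblong_lid below 0.05 N)).
It fails at once if a canister is pushed more than 40 mm away or tipped by more than 0.3 rad ((distance of round_canister from where it was at the start of the episode above 0.04 m or angle between round_canister's own z axis and vertical above 0.3 rad) or (distance of square_canister from where it was at the start of the episode above 0.04 m or angle between square_canister's own z axis and vertical above 0.3 rad) or (distance of oblong_canister from where it was at the start of the episode above 0.04 m or angle between oblong_canister's own z axis and vertical above 0.3 rad)).
It fails at once if the salt shaker, the timer or the spoon is pushed more than 40 mm away or knocked over ((distance of salt_shaker from where it was at the start of the episode above 0.04 m or angle between salt_shaker's own z axis and vertical above 0.5 rad) or (distance of kitchen_timer from where it was at the start of the episode above 0.04 m or angle between kitchen_timer's own z axis and vertical above 0.5 rad) or (distance of spoon from where it was at the start of the episode above 0.04 m or angle between spoon's own z axis and vertical above 0.5 rad)).
It also fails if it takes over 128 s, if anything falls off the work surface, if the arm or the gripper's body presses on something with over 40 N, if the wrist force passes 120 N, or if a joint passes its speed limit or range.

## Working session

There is one attempt and no reset: what is moved stays moved. The work goes in short steps, Python scripts to look and compute and a shell command to move; the robot and the scene stay as the last step left them, time stands still between calls to the robot, and variables do not carry over. Pictures are saved under pics/ and viewed, at most 14 in all, crops included, and the job is handed in when it is done.

```bash
mkdir -p pics; cat > h.py <<'E'
import numpy as np, cv2
from workcell import *
from scipy.spatial.transform import Rotation as R
def snap(n,f):
    im=camera(n); cv2.imwrite('pics/'+f,im[:,:,::-1]); return im
def cam(n):
    c=get_calibration(n);K=np.array(c['intrinsics'],float);D=np.array(c['distortion'],float)
    if n=='wrist':
        o=get_obs();T=np.eye(4);T[:3,:3]=rot(o);T[:3,3]=o['position'];T=T@np.array(c['tool_from_camera'])
        return K,D,T[:3,:3],T[:3,3]
    r=cv2.Rodrigues(np.array(c['rvec'],float))[0];t=np.array(c['tvec'],float).ravel()
    return K,D,r.T,-r.T@t
def rot(o): return R.from_euler('xyz',o['tcp_rot'],degrees=True).as_matrix()
def onz(n,uv,z):
    K,D,Rm,p=cam(n)
    u=cv2.undistortPoints(np.array(uv,float).reshape(-1,1,2),K,D).reshape(-1,2)
    d=np.c_[u,np.ones(len(u))]@Rm.T
    return p+d*((z-p[2])/d[:,2])[:,None]
def proj(n,P):
    K,D,Rm,p=cam(n); return cv2.projectPoints((np.array(P,float).reshape(-1,3)-p)@Rm,np.zeros(3),np.zeros(3),K,D)[0].reshape(-1,2)
E
python3 - <<'E'
from h import *
print(get_obs(),grip_point_offset)
for n in('top','side'):
    snap(n,n+'0.png')
    K,D,r,p=cam(n);print(n,K[0,0],p,r[:,2])
    for l in 'round_canister square_canister oblong_canister round_lid square_lid oblong_lid trivet salt_shaker kitchen_timer spoon'.split():
        print(l,[(np.round(d['uv']),round(d['conf'],2)) for d in look_for(n,l)])
print(get_calibration('wrist'))
E
```

```text
{'time_s': 0.0, 'q': array([ 7.00894053e+01,  5.26122999e+00,  7.05818253e+01, -4.20868875e-04,
        1.04264776e+02, -3.24814351e+00]), 'dq': array([ 0.03937767,  0.02635086, -0.01206417,  0.05053677, -0.0943234 ,
       -0.06415029]), 'tau': array([-2.13767480e-04, -4.46449077e+01, -4.06445360e+01,  6.96084648e-02,
        2.93786300e-02, -1.10590024e-04]), 'position': array([0.17193984, 0.57453447, 0.22152703]), 'tcp_rot': array([-1.79892319e+02, -5.70234526e-03,  1.63337440e+02]), 'wrist_force': array([-0.84468208,  0.26610978,  0.32574485]), 'ft_torque': array([-0.00773529, -0.05167832,  0.01849956]), 'gripper_force': 0.0, 'width': 0.08810792991342731} 0.0187
top 536.4853939057947 [ 0.24752784 -0.18016263  1.14863321] [ 0.14569766 -0.0048738  -0.98931716]
round_canister [(array([265., 234.]), 0.7), (array([415., 357.]), 0.55)]
square_canister [(array([203., 199.]), 0.89)]
oblong_canister [(array([350., 229.]), 0.88), (array([252., 212.]), 0.42)]
round_lid [(array([347., 203.]), 0.56)]
square_lid [(array([254., 212.]), 0.88)]
oblong_lid [(array([185., 197.]), 0.77)]
trivet [(ar
[... 663 characters left out ...]
368., 208.]), 0.71), (array([273., 270.]), 0.54)]
spoon [(array([282., 387.]), 0.83)]
{'intrinsics': array([[374.51764465,   0.        , 322.36571479],
       [  0.        , 374.51764465, 238.53297907],
       [  0.        ,   0.        ,   1.        ]]), 'distortion': array([0.01927194, 0.        , 0.        , 0.        , 0.        ]), 'tool_from_camera': array([[ 4.85550848e-04, -9.69953592e-01, -2.43289527e-01,
         6.54347771e-02],
       [ 9.99999876e-01,  4.97362126e-04,  1.28760464e-05,
        -4.06539042e-04],
       [ 1.08513829e-04, -2.43289503e-01,  9.69953713e-01,
        -1.63049924e-01],
       [ 0.00000000e+00,  0.00000000e+00,  0.00000000e+00,
         1.00000000e+00]])}
```

View pics/top0.png

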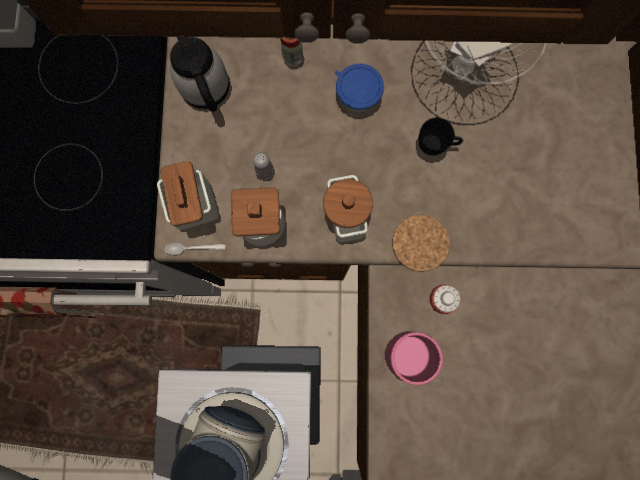

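View pics/side0.png

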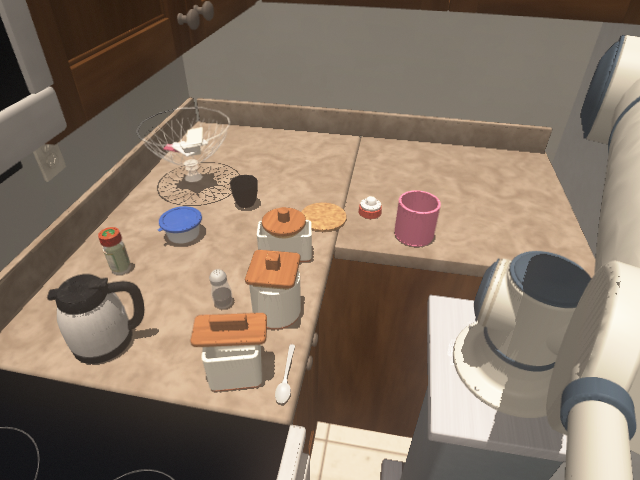

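The top view shows left to right the square canister (about 203,199) under the oblong lid, the round one (265,234) under the square lid, the oblong one (350,229) under the round lid. The trivet is at (421,240), and the pink look-alike at (415,357) is not part of the job.

```bash
cat >> h.py <<'E'
from scipy.optimize import minimize
def box(a,b,z0,z1): return np.array([[s*a/2,t*b/2,z] for s in(-1,1) for t in(-1,1) for z in(z0,z1)])
def cyl(d,z0,z1):
    a=np.linspace(0,2*np.pi,40); return np.array([[d/2*np.cos(t),d/2*np.sin(t),z] for t in a for z in(z0,z1)])
M={'round_lid':[cyl(.1,.014,.024),cyl(.026,.024,.05),np.r_[cyl(.077,0,0),cyl(.084,.014,.014)]],
'square_lid':[box(.093,.093,.014,.024),box(.024,.024,.024,.05),np.r_[box(.07,.07,0,0),box(.077,.077,.014,.014)]],
'oblong_lid':[box(.124,.064,.014,.024),box(.06,.016,.024,.05),np.r_[box(.101,.041,0,0),box(.108,.048,.014,.014)]],
'round_canister':[cyl(.1,0,.104)],'square_canister':[box(.093,.093,0,.092)],'oblong_canister':[box(.124,.064,0,.08)],
'trivet':[cyl(.124,0,.009)]}
def mask(n,l,x,y,z,yaw,S=4):
    m=np.zeros((480*S,640*S),np.uint8);c,s=np.cos(yaw),np.sin(yaw)
    for P in M[l]:
        q=np.c_[c*P[:,0]-s*P[:,1]+x,s*P[:,0]+c*P[:,1]+y,P[:,2]+z]
        cv2.fillConvexPoly(m,cv2.convexHull(np.round(proj(n,q)*S+S/2).astype(np.int32)),1)
    return m
def fit(regs,l,x,y,z,yaw,ig=(),fy=True):
    """regs {cam:mask}; ig {cam:ignored mask}; returns x,y,yawdeg,iou"""
    S=4;up=lambda r:cv2.resize(np.asarray(r,np.uint8),None,fx=S,fy=S,interpolation=cv2.INTER_LINEAR)
    rr={k:up(v) for k,v in regs.items()};kk={k:1-up(ig[k]) for k in ig}
    def c(p):
        t=0
        for n,r in rr.items():
            m=mask(n,l,p[0]/1e3,p[1]/1e3,z,p[2]/60 if fy else yaw)
            if n in kk:m=m*kk[n]; r=r*kk[n]
            t-=(m&r).sum()/max(1,(m|r).sum())
        return t/len(rr)
    p0=np.array([x*1e3,y*1e3,yaw*60])
    s=minimize(c,p0,method='Nelder-Mead',options=dict(initial_simplex=p0+np.array([[0,0,0],[8,0,0],[0,8,0],[0,0,8]]),xatol=.1,fatol=1e-4,maxiter=120))
    return round(s.x[0]/1e3,4),round(s.x[1]/1e3,4),round(np.degrees(s.x[2]/60 if fy else yaw),1),round(-s.fun,3)
def sil(n,l,near=None):
    r=silhouettes(n,l)
    if near is not None and r: r.sort(key=lambda d:np.hypot(*(np.array(d['uv'])-near)))
    return r[0]['region'] if r else None
E
python3 - <<'E'
from h import *
o={}
camera('top');camera('side')
for l,z,yaw in(('oblong_lid',.092,.2),('square_lid',.104,0),('round_lid',.08,0),('trivet',0,0)):
    rs={n:sil(n,l) for n in('top','side')}
    rs={k:v for k,v in rs.items() if v is not None}
    for n in list(rs): 
        ys,xs=np.nonzero(rs[n]);x,y,_=onz(n,[xs.mean(),ys.mean()],z+.02)[0]
        b=max((fit({n:rs[n]},l,x,y,z,yaw+a,fy=l[0]!='r') for a in ((0,1.57) if l[0]=='o' else (0,.6) if l[0]=='s' else(0,))),key=lambda t:t[3])
        print(l,n,b)
    o[l]=rs
E
```

```text
oblong_lid top (np.float64(0.5024), np.float64(0.0996), np.float64(14.0), np.float64(0.943))
oblong_lid side (np.float64(0.5032), np.float64(0.0989), np.float64(13.0), np.float64(0.932))
square_lid top (np.float64(0.4649), np.float64(-0.0499), np.float64(4.2), np.float64(0.96))
square_lid side (np.float64(0.4653), np.float64(-0.0509), np.float64(3.6), np.float64(0.945))
round_lid top (np.float64(0.4895), np.float64(-0.2297), np.float64(0.0), np.float64(0.958))
round_lid side (np.float64(0.4917), np.float64(-0.2337), np.float64(0.0), np.float64(0.933))
trivet top (np.float64(0.4274), np.float64(-0.394), np.float64(6.7), np.float64(0.975))
trivet side (np.float64(0.4265), np.float64(-0.3991), np.float64(6.9), np.float64(0.866))
```

```bash
cat >> h.py <<'E'
def to(x,y,z,yaw=None,tilt=True):
    o=get_obs();r=rot(o);d=r.T@(np.array([x,y,z])-o['position'])*1e3
    w=np.zeros(3)
    if yaw is not None:
        t=R.from_euler('xyz',[180,0,yaw],degrees=True).as_matrix();w=R.from_matrix(r.T@t).as_rotvec()
    print('row',np.round(w,4),np.round(d,1),'at',np.round(o['position'],4),np.round(o['tcp_rot'],2),'w',round(o['width'],4),'F',np.round(o['wrist_force'],1),round(o['time_s'],2))
E
python3 -c "
from h import *
to(.4905,-.2315,.22,180)"
```

```text
row [-0.     -0.     -0.2908] [-536.3 -681.2    2.6] at [0.172  0.5748 0.2226] [-180.     -0.    163.34] w 0.0875 F [ 0.6  0.5 -0.2] 1.6
```

```bash
python3 -m inch '0 0 -0.29 -536 -681 3 87; 0 0 -0.29 -536 -681 3 87; 0 0 -0.29 -536 -681 3 87; 0 0 -0.29 -536 -681 3 87; 0 0 -0.29 -536 -681 3 87; 0 0 -0.29 -536 -681 3 87; 0 0 -0.29 -536 -681 3 87; 0 0 -0.29 -536 -681 3 87; 0 0 -0.29 -536 -681 3 87; 0 0 -0.29 -536 -681 3 87; 0 0 -0.29 -536 -681 3 87; 0 0 -0.29 -536 -681 3 87'; python3 -c "
from h import *
to(.4905,-.2315,.22,180)"
```

```text
time_s: 2.6
position: [0.3558, 0.1079, 0.2213]
tcp_rot: [180.0, 0.1, 180.0]
wrist_force: [0.1, 0.5, 0.5]
width: 0.0869
gripper_force: 0.0
row [ 0.0004  0.0016 -0.0004] [-134.8 -339.3    1.4] at [0.3558 0.1079 0.2213] [1.7998e+02 9.0000e-02 1.7998e+02] w 0.0869 F [0.1 0.5 0.5] 2.6
```

```bash
python3 -m inch '0 0 0 -135 -339 1 87; 0 0 0 -135 -339 1 87; 0 0 0 -135 -339 1 87; 0 0 0 -135 -339 1 87; 0 0 0 -135 -339 1 87; 0 0 0 -135 -339 1 87; 0 0 0 -135 -339 1 87; 0 0 0 -135 -339 1 87; 0 0 0 -135 -339 1 87; 0 0 0 -135 -339 1 87; 0 0 0 -135 -339 1 87; 0 0 0 -135 -339 1 87'; python3 - <<'E'
from h import *
to(.4905,-.2315,.107,180)
snap('wrist','w1.png')
r=sil('wrist','round_lid'); print(fit({'wrist':r},'round_lid',.4905,-.2315,.08,0,fy=False))
r=sil('wrist','oblong_canister'); cv2.imwrite('pics/m1.png',r*255) if r is not None else print('none')
E
```

```text
time_s: 3.6
position: [0.4902, -0.229, 0.2198]
tcp_rot: [180.0, -0.0, 179.9]
wrist_force: [0.3, 0.3, 0.0]
width: 0.087
gripper_force: 0.0
row [ 0.0006 -0.0003 -0.001 ] [ -0.3  -2.5 112.8] at [ 0.4902 -0.229   0.2198] [ 1.7996e+02 -2.0000e-02  1.7994e+02] w 0.087 F [0.3 0.3 0. ] 3.6
(np.float64(0.4901), np.float64(-0.2289), np.float64(0.0), np.float64(0.983))[ WARN:0@3.387] global loadsave.cpp:1063 imwrite_ Unsupported depth image for selected encoder is fallbacked to CV_8U.
```

View pics/w1.png

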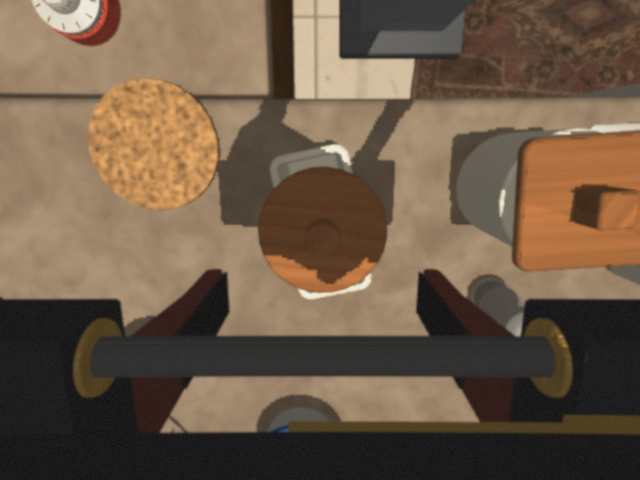

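The wrist picture has the round lid at (322,230), centred under the gripper on the oblong canister, with the trivet at (153,145). The fit puts the lid within 1 mm of the tool axis, so I descend.

```bash
python3 -m inch '0 0 0 0 0 40 87; 0 0 0 0 0 80 87; 0 0 0 0 0 105 87; 0 0 0 0 0 112 87; 0 0 0 0 0 112 87; 0 0 0 0 0 112 10; 0 0 0 0 0 112 10; 0 0 0 0 0 112 10; 0 0 0 0 0 112 10; 0 0 0 0 0 112 10; 0 0 0 0 0 112 10; 0 0 0 0 0 112 10'; python3 -c "
from h import *
to(.4274,-.396,.16,180)"
```

```text
time_s: 4.75
position: [0.4904, -0.2294, 0.108]
tcp_rot: [-180.0, 0.0, 180.0]
wrist_force: [-0.9, -0.6, 0.0]
width: 0.0436
gripper_force: 0.0
row [-0.      0.0001 -0.0008] [  62.9 -166.7  -52. ] at [ 0.4904 -0.2294  0.108 ] [-1.8000e+02  1.0000e-02  1.7995e+02] w 0.0436 F [-0.9 -0.6  0. ] 4.75
```

```bash
python3 -m inch '0 0 0 0 0 0 10; 0 0 0 0 0 0 10; 0 0 0 0 0 0 10; 0 0 0 0 0 0 10; 0 0 0 0 0 0 10; 0 0 0 0 0 -5 10; 0 0 0 0 0 -20 10; 0 0 0 0 0 -40 10; 0 0 0 0 0 -60 10; 0 0 0 0 0 -60 10'; python3 -c "
from h import *
to(.4274,-.396,.168,180)"
```

```text
time_s: 5.58
position: [0.4918, -0.2301, 0.1727]
tcp_rot: [-179.8, 0.3, 180.0]
wrist_force: [0.5, -0.2, 0.1]
width: 0.0257
gripper_force: 30.0
row [-0.0033  0.0061 -0.0008] [  64.3 -165.9    4.9] at [ 0.4918 -0.2301  0.1727] [-179.81    0.35  179.95] w 0.0257 F [ 0.5 -0.2  0.1] 5.58
```

Held. Carry to the trivet (target z ≈ 0.037).

```bash
python3 -m inch '0 0 0 16 -35 0 10; 0 0 0 30 -70 0 10; 0 0 0 43 -105 0 10; 0 0 0 57 -140 0 10; 0 0 0 64 -166 0 10; 0 0 0 64 -166 0 10; 0 0 0 64 -166 30 10; 0 0 0 64 -166 60 10; 0 0 0 64 -166 90 10; 0 0 0 64 -166 110 10; 0 0 0 64 -166 118 10; 0 0 0 64 -166 118 10'; python3 -c "
from h import *
to(.4274,-.396,.036,180)
camera('top')
print(fit({'top':sil('top','oblong_canister')},'oblong_canister',.49,-.23,0,.1),fit({'top':sil('top','oblong_canister')},'oblong_canister',.49,-.23,0,1.4))"
```

```text
time_s: 6.58
position: [0.4251, -0.3934, 0.0464]
tcp_rot: [179.7, -0.2, 180.0]
wrist_force: [-0.8, -0.3, -1.0]
width: 0.0254
gripper_force: 30.0
row [ 0.0044 -0.004  -0.0004] [-2.3 -2.6 10.3] at [ 0.4251 -0.3934  0.0464] [179.75  -0.23 179.98] w 0.0254 F [-0.8 -0.3 -1. ] 6.58
(np.float64(0.49), np.float64(-0.23), np.float64(5.7), np.float64(-0.0)) (np.float64(0.49), np.float64(-0.23), np.float64(80.2), np.float64(-0.0))
```

```bash
python3 -m inch '0 0 0 -1 -2 3 10; 0 0 0 -1 -2 6 10; 0 0 0 -1 -2 8 10; 0 0 0 -1 -2 9 10; 0 0 0 -1 -2 9 10; 0 0 0 -1 -2 9 10'
```

```text
time_s: 7.23
position: [0.4272, -0.3973, 0.0409]
tcp_rot: [180.0, -0.0, 180.0]
wrist_force: [0.3, -0.7, -1.5]
width: 0.0251
gripper_force: 30.0
```

```bash
python3 -m inch '0 0 0 0 0 1.5 10; 0 0 0 0 0 3 10; 0 0 0 0 0 4 10; 0 0 0 0 0 4 10; 0 0 0 0 0 4 10'
```

```text
time_s: 7.65
position: [0.4272, -0.3973, 0.0369]
tcp_rot: [180.0, -0.0, 180.0]
wrist_force: [0.1, -0.2, -1.1]
width: 0.0253
gripper_force: 30.0
```

```bash
python3 -m inch '0 0 0 0 0 1 10; 0 0 0 0 0 1 10; 0 0 0 0 0 1 10; 0 0 0 0 0 1 10'
```

```text
time_s: 7.98
position: [0.4273, -0.3973, 0.0368]
tcp_rot: [-180.0, 0.0, 180.0]
wrist_force: [-2.0, 2.2, 4.9]
width: 0.0254
gripper_force: 30.0
```

Contact (+5 N). Release, rise, and head back toward a view of the oblong canister.

```bash
python3 -m inch '0 0 0 0 0 0 87; 0 0 0 0 0 0 87; 0 0 0 0 0 0 87; 0 0 0 0 0 0 87; 0 0 0 0 0 0 87; 0 0 0 0 0 -2 87; 0 0 0 0 0 -20 87; 0 0 0 0 0 -55 87; 0 0 0 0 0 -95 87; 0 0 0 0 0 -135 87; 0 0 0 0 0 -170 87; 0 0 0 0 0 -190 87'
python3 -m inch '0 0 0 -30 27 0 87; 0 0 0 -60 54 0 87; 0 0 0 -63 85 0 87; 0 0 0 -63 125 0 87; 0 0 0 -63 165 0 87; 0 0 0 -63 200 0 87; 0 0 0 -63 235 0 87; 0 0 0 -63 240 0 87; 0 0 0 -63 240 0 87; 0 0 0 -63 240 0 87'
python3 - <<'E'
from h import *
to(.49,-.16,.23,180)
snap('wrist','w2.png')
for l in('oblong_canister','square_lid','round_lid','oblong_lid','square_canister'):
  for d in silhouettes('wrist',l): print(l,np.round(d['uv']),round(d['conf'],2),d['region'].sum())
r=sil('wrist','oblong_canister');camera('top');rt=sil('top','oblong_canister')
for a in(.2,1.5):print(fit({'wrist':r},'oblong_canister',.49,-.23,0,a),fit({'top':rt},'oblong_canister',.49,-.23,0,a))
E
```

```text
time_s: 8.98
position: [0.4279, -0.3979, 0.2316]
tcp_rot: [-179.7, 0.3, 180.0]
wrist_force: [-0.2, 0.6, 0.6]
width: 0.0869
gripper_force: 0.0
time_s: 9.82
position: [0.4905, -0.1577, 0.2261]
tcp_rot: [-179.9, 0.0, 180.0]
wrist_force: [0.1, -0.0, -0.7]
width: 0.087
gripper_force: 0.0
row [-0.0009  0.0004 -0.0001] [ 0.5 -2.3 -3.9] at [ 0.4905 -0.1577  0.2261] [-1.7995e+02  2.0000e-02  1.7999e+02] w 0.087 F [ 0.1 -0.  -0.7] 9.82
oblong_canister [246. 215.] 0.64 11935
square_lid [483. 197.] 0.91 17499
round_lid [412. 298.] 0.74 492
round_lid [ 61. 145.] 0.64 10100
oblong_lid [627. 232.] 0.57 2851
square_canister [585. 236.] 0.57 8861
square_canister [246. 214.] 0.54 12066
(np.float64(0.4892), np.float64(-0.2302), np.float64(11.2), np.float64(0.93)) (np.float64(0.4869), np.float64(-0.2305), np.float64(11.4), np.float64(0.741))
(np.float64(0.4889), np.float64(-0.2298), np.float64(11.7), np.float64(0.93)) (np.float64(0.4812), np.float64(-0.2317), np.float64(11.5), np.float64(0.742))
```

View pics/w2.png

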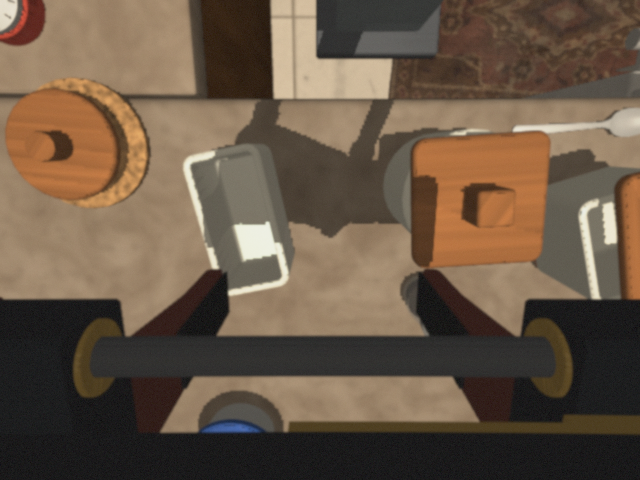

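The picture shows the round lid parked on the trivet (61,145), the open oblong canister with its rim at (184–290, 145–293), the square lid at (483,197). Next: the oblong lid.

```bash
python3 -m inch '0 0 -0.1 -4 41 0 87; 0 0 -0.2 -8 82 0 87; 0 0 -0.236 -12 123 0 87; 0 0 -0.236 -12 164 0 87; 0 0 -0.236 -12 205 0 87; 0 0 -0.236 -12 240 0 87; 0 0 -0.236 -12 257 0 87; 0 0 -0.236 -12 257 0 87; 0 0 -0.236 -12 257 0 87; 0 0 -0.236 -12 257 0 87'
python3 - <<'E'
from h import *
print(onz('wrist',[[246,215]],0)) if 0 else 0
camera('wrist');r=sil('wrist','oblong_lid')
f=fit({'wrist':r},'oblong_lid',.5028,.0993,.092,.235);print(f)
to(f[0],f[1],.12,180+f[2])
E
```

```text
time_s: 11.1
position: [0.5027, 0.0988, 0.2259]
tcp_rot: [-180.0, -0.0, -166.6]
wrist_force: [0.1, -0.0, 0.1]
width: 0.0871
gripper_force: 0.0
(np.float64(0.5009), np.float64(0.1), np.float64(14.0), np.float64(0.959))
row [-0.0004 -0.     -0.011 ] [  1.5   2.1 105.9] at [0.5028 0.0983 0.2259] [-179.98   -0.   -166.63] w 0.0873 F [-0.1  0.5  1.1] 11.2
```

```bash
python3 -m inch '0 0 -0.01 1 1 40 70; 0 0 -0.01 1 1 75 60; 0 0 -0.01 1 1 95 50; 0 0 -0.01 1 1 106 40; 0 0 -0.01 1 1 106 40; 0 0 -0.01 1 1 106 40; 0 0 -0.01 1 1 106 8; 0 0 -0.01 1 1 106 8; 0 0 -0.01 1 1 106 8; 0 0 -0.01 1 1 106 8; 0 0 -0.01 1 1 106 8; 0 0 -0.01 1 1 106 8'; python3 -m inch '0 0 0 0 0 0 8; 0 0 0 0 0 0 8; 0 0 0 0 0 0 8'
```

```text
time_s: 12.2
position: [0.5016, 0.1005, 0.1204]
tcp_rot: [-180.0, 0.0, -165.9]
wrist_force: [-0.3, 0.7, 1.7]
width: 0.016
gripper_force: 30.0
time_s: 12.45
position: [0.5017, 0.1005, 0.1204]
tcp_rot: [-180.0, 0.1, -165.9]
wrist_force: [-0.2, 0.4, 3.6]
width: 0.0155
gripper_force: 30.0
```

```bash
python3 -m inch '0 0 0 0 0 -5 8; 0 0 0 0 0 -20 8; 0 0 0 0 0 -50 8; 0 0 0 0 0 -85 8; 0 0 0 0 0 -110 8; 0 0 0 0 0 -110 8'; python3 - <<'E'
from h import *
to(.489,-.230,.23,191.5)
camera('wrist');r=sil('wrist','oblong_lid');o=get_obs();p=o['position']
print(fit({'wrist':r},'oblong_lid',p[0],p[1],p[2]-.0284,.24), p)
camera('top');camera('side')
for n in('top','side'):
  for l in('square_canister',):
    r=sil(n,l);print(n,max((fit({n:r},l,.50,.099,0,a) for a in(0,.7)),key=lambda t:t[3]))
E
```

```text
time_s: 12.95
position: [0.5029, 0.1005, 0.2361]
tcp_rot: [-179.9, 0.5, -166.0]
wrist_force: [0.6, -0.0, -0.7]
width: 0.016
gripper_force: 30.0
row [-0.0009  0.0087  0.0444] [  93.8 -317.3    5.6] at [0.5029 0.1005 0.2361] [-179.94    0.5  -165.95] w 0.016 F [ 0.6 -0.  -0.7] 12.95
(np.float64(0.5017), np.float64(0.1), np.float64(14.3), np.float64(0.625)) [0.50171164 0.10039447 0.2301309 ]
top (np.float64(0.5004), np.float64(0.1), np.float64(22.2), np.float64(0.559))
side (np.float64(0.5), np.float64(0.099), np.float64(0.0), np.float64(-0.0))
```

```bash
python3 -m inch '0 0 0.02 11 -38 0 8; 0 0 0.044 22 -76 0 8; 0 0 0.044 34 -114 0 8; 0 0 0.044 45 -152 0 8; 0 0 0.044 56 -190 0 8; 0 0 0.044 67 -228 0 8; 0 0 0.044 78 -266 0 8; 0 0 0.044 89 -304 0 8; 0 0 0.044 93 -317 0 8; 0 0 0.044 93 -317 0 8; 0 0 0.044 93 -317 0 8'; python3 - <<'E'
from h import *
to(.489,-.230,.12,191.5)
snap('wrist','w3.png')
for n,l in(('wrist','oblong_canister'),('wrist','oblong_lid')):
    r=sil(n,l); 
    if r is None: print('none');continue
    lid=sil('wrist','oblong_lid')
    print(l, fit({n:r},l,.489,-.230,0 if 'can' in l else .2017,.2))
E
```

```text
time_s: 14.17
position: [0.4877, -0.2296, 0.2284]
tcp_rot: [179.9, -0.1, -168.6]
wrist_force: [0.2, -0.5, -1.9]
width: 0.0159
gripper_force: 30.0
row [ 0.0024 -0.0017 -0.0011] [ -1.4  -0.9 108.4] at [ 0.4877 -0.2296  0.2284] [ 1.7986e+02 -1.0000e-01 -1.6856e+02] w 0.0159 F [ 0.2 -0.5 -1.9] 14.17
oblong_canister (np.float64(0.4894), np.float64(-0.2264), np.float64(3.6), np.float64(0.003))
oblong_lid (np.float64(0.4883), np.float64(-0.2288), np.float64(11.8), np.float64(0.63))
```

View pics/w3.png

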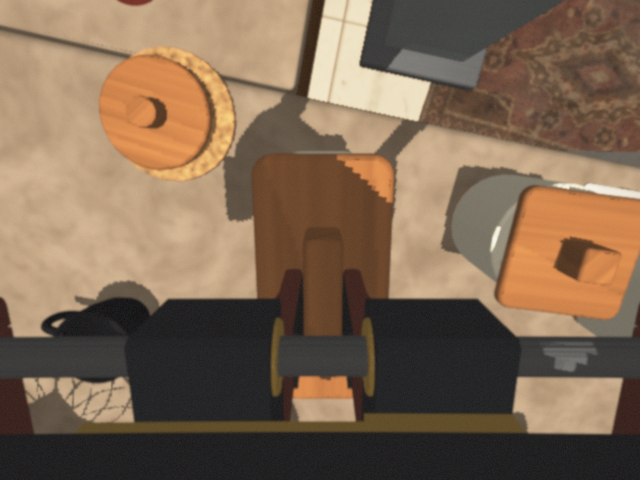

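```bash
python3 - <<'E'
import h
from h import *
h.get_obs=lambda:dict(position=np.array([.4905,-.1577,.2261]),tcp_rot=[180,0,180])
im=cv2.imread('pics/w2.png')
for p in [(.489,-.230,11.5)]:
    c,s=np.cos(np.radians(p[2])),np.sin(np.radians(p[2]))
    for a,b,z,col in((.124,.064,.08,(0,0,255)),(.112,.052,.08,(0,255,0)),(.124,.064,0,(255,0,0))):
        P=np.array([[u*a/2*c-v*b/2*s+p[0],u*a/2*s+v*b/2*c+p[1],z] for u,v in((1,1),(1,-1),(-1,-1),(-1,1))])
        cv2.polylines(im,[np.round(proj('wrist',P)*16).astype(np.int32)],True,col,1,shift=4)
cv2.imwrite('pics/o2.png',cv2.resize(im[120:320,150:330],None,fx=3,fy=3))
E
```

```text
(no output)
```

View pics/o2.png

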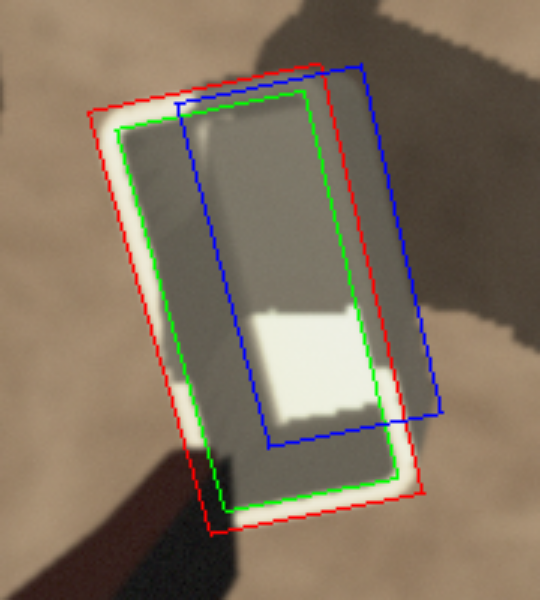

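The overlay of the estimated rim lies on the real rim within about 1 mm. Descend.

```bash
python3 -m inch '0 0 0 -1.4 -0.9 35 8; 0 0 0 -1.4 -0.9 70 8; 0 0 0 -1.4 -0.9 95 8; 0 0 0 -1.4 -0.9 108 8; 0 0 0 -1.4 -0.9 112 8; 0 0 0 -1.4 -0.9 112 8; 0 0 0 -1.4 -0.9 112 8; 0 0 0 -1.4 -0.9 112 8'; python3 -c "
from h import *
to(.4893,-.230,.094,191.5)"
```

```text
time_s: 15.08
position: [0.4908, -0.2307, 0.1205]
tcp_rot: [-179.9, 0.2, -168.5]
wrist_force: [0.3, -0.4, -1.3]
width: 0.0155
gripper_force: 30.0
row [-0.0025  0.003   0.0008] [ 1.4  1.1 26.5] at [ 0.4908 -0.2307  0.1205] [-1.7986e+02  1.7000e-01 -1.6846e+02] w 0.0155 F [ 0.3 -0.4 -1.3] 15.08
```

```bash
python3 -m inch '0 0 0 0.7 0.5 4 8; 0 0 0 0.7 0.5 8 8; 0 0 0 0.7 0.5 8 8; 0 0 0 0.7 0.5 8 8; 0 0 0 0.7 0.5 8 8; 0 0 0 0.7 0.5 8 8'; python3 -c "
from h import *
to(.4893,-.230,.094,191.5)"
```

```text
time_s: 15.58
position: [0.489, -0.23, 0.11]
tcp_rot: [-180.0, 0.0, -168.5]
wrist_force: [0.8, -0.6, -1.9]
width: 0.0158
gripper_force: 30.0
row [-0.0001  0.0001  0.0004] [-0.3 -0.  16. ] at [ 0.489 -0.23   0.11 ] [-1.8000e+02  1.0000e-02 -1.6848e+02] w 0.0158 F [ 0.8 -0.6 -1.9] 15.58
```

```bash
python3 -m inch '0 0 0 0 0 3 8; 0 0 0 0 0 6 8; 0 0 0 0 0 9 8; 0 0 0 0 0 12 8; 0 0 0 0 0 14 8; 0 0 0 0 0 14 8; 0 0 0 0 0 14 8'; python3 -m inch '0 0 0 0 0 1.5 8; 0 0 0 0 0 1.5 8; 0 0 0 0 0 1.5 8'
```

```text
time_s: 16.17
position: [0.4888, -0.2299, 0.0957]
tcp_rot: [180.0, -0.0, -168.5]
wrist_force: [-0.3, -0.4, -1.7]
width: 0.0155
gripper_force: 30.0
time_s: 16.42
position: [0.489, -0.23, 0.0945]
tcp_rot: [-180.0, 0.0, -168.5]
wrist_force: [0.0, -0.4, -2.4]
width: 0.0158
gripper_force: 30.0
```

```bash
python3 -m inch '0 0 0 0 0 1 8; 0 0 0 0 0 1 8; 0 0 0 0 0 1 8; 0 0 0 0 0 1 8'; 
```

```text
time_s: 16.75
position: [0.4891, -0.23, 0.0944]
tcp_rot: [-180.0, 0.0, -168.5]
wrist_force: [-2.5, 1.4, 5.5]
width: 0.016
gripper_force: 30.0
```

```bash
python3 -m inch '0 0 0 0 0 -1 40; 0 0 0 0 0 -1 40; 0 0 0 0 0 -1 40; 0 0 0 0 0 -3 40; 0 0 0 0 0 -20 40; 0 0 0 0 0 -50 40; 0 0 0 0 0 -90 40; 0 0 0 0 0 -130 40; 0 0 0 0 0 -140 40'; python3 -c "
from h import *
to(.485,.03,.233,184)"
```

```text
time_s: 17.5
position: [0.4903, -0.2307, 0.241]
tcp_rot: [-179.6, 0.4, -168.5]
wrist_force: [1.3, -0.1, 1.3]
width: 0.04
gripper_force: 0.0
row [-0.006   0.0081  0.1314] [-46.9 256.6   6.7] at [ 0.4903 -0.2307  0.241 ] [-179.62    0.44 -168.47] w 0.04 F [ 1.3 -0.1  1.3] 17.5
```

```bash
python3 -m inch '0 0 0.06 -7 40 0 60; 0 0 0.12 -14 80 0 87; 0 0 0.13 -22 120 0 87; 0 0 0.13 -29 160 0 87; 0 0 0.13 -36 200 0 87; 0 0 0.13 -43 240 0 87; 0 0 0.13 -47 257 0 87; 0 0 0.13 -47 257 0 87; 0 0 0.13 -47 257 0 87; 0 0 0.13 -47 257 0 87; 0 0 0.13 -47 257 0 87'; cat >>h.py <<'E'
def overlay(src,out,crop,items,k=3):
    im=cv2.imread('pics/'+src)
    for pts,p,z,col in items:
        c,s=np.cos(np.radians(p[2])),np.sin(np.radians(p[2]))
        P=np.c_[c*pts[:,0]-s*pts[:,1]+p[0],s*pts[:,0]+c*pts[:,1]+p[1],np.full(len(pts),z)]
        cv2.polylines(im,[np.round(proj('wrist',P)*16).astype(np.int32)],True,col,1,shift=4)
    x0,y0,x1,y1=crop
    cv2.imwrite('pics/'+out,cv2.resize(im[y0:y1,x0:x1],None,fx=k,fy=k))
def rect(a,b): return np.array([[1,1],[1,-1],[-1,-1],[-1,1]])*[a/2,b/2]
def circ(d): t=np.linspace(0,2*np.pi,60); return np.c_[np.cos(t),np.sin(t)]*d/2
E
python3 - <<'E'
from h import *
to(.485,.03,.233,184)
snap('wrist','w4.png')
r=sil('wrist','square_lid');fl=fit({'wrist':r},'square_lid',.465,-.05,.104,.07);print(fl)
fo=fit({'wrist':sil('wrist','oblong_lid')},'oblong_lid',.489,-.23,.066,.2);print('obl',fo)
for d in silhouettes('wrist','square_canister'):
    print(d['uv'],d['conf'])
r=sil('wrist','square_canister',(455,220))
f=max((fit({'wrist':r},'square_canister',.501,.1,0,a) for a in(0,.3,.8,1.2)),key=lambda t:t[3]);print(f)
overlay('w4.png','o4.png',(90,120,640,320),[(rect(.093,.093),f,.092,(0,0,255)),(rect(.081,.081),f,.092,(0,255,0)),(rect(.093,.093),fl,.128,(0,0,255))],1.45)
E
```

```text
time_s: 18.42
position: [0.4837, 0.0299, 0.2332]
tcp_rot: [-180.0, -0.0, -176.0]
wrist_force: [0.3, -0.3, 0.0]
width: 0.0868
gripper_force: 0.0
row [-0.0004 -0.0003 -0.0004] [-1.3 -0.   0.2] at [0.4837 0.0299 0.2332] [-1.7998e+02 -2.0000e-02 -1.7602e+02] w 0.0868 F [ 0.3 -0.3  0. ] 18.42
(np.float64(0.4641), np.float64(-0.0479), np.float64(3.1), np.float64(0.968))
obl (np.float64(0.4888), np.float64(-0.2331), np.float64(11.8), np.float64(0.975))
[400.3, 240.7] 0.55
[285.2, 179.6] 0.41
(np.float64(0.5019), np.float64(0.1021), np.float64(17.7), np.float64(0.897))
```

View pics/o4.png

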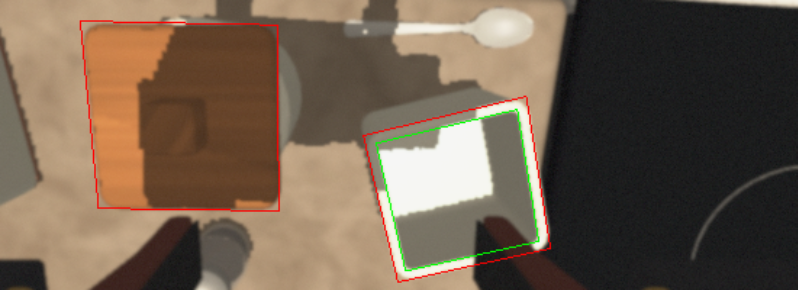

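Square lid and square-canister rim overlays match well; the finger hides part of the rim, so I zoom in to check the yaw.

```bash
python3 - <<'E'
from h import *
im=cv2.imread('pics/w4.png');dark=cv2.dilate((im.max(2)<45).astype(np.uint8),np.ones((3,3)))
# red-brown fingers
b,g,r=[im[:,:,i].astype(int) for i in range(3)]
dark|=cv2.dilate(((r<90)&(r>1.6*g+3)).astype(np.uint8),np.ones((3,3)))
camera('wrist')
rg=sil('wrist','square_canister',(455,220))
f=fit({'wrist':rg},'square_canister',.5015,.101,0,.29,ig={'wrist':dark});print(f)
overlay('w4.png','o5.png',(330,170,490,320),[(rect(.093,.093),f,.092,(0,0,255)),(rect(.081,.081),f,.092,(0,255,0))],4)
E
```

```text
(np.float64(0.5033), np.float64(0.1021), np.float64(17.4), np.float64(0.956))
```

View pics/o5.png

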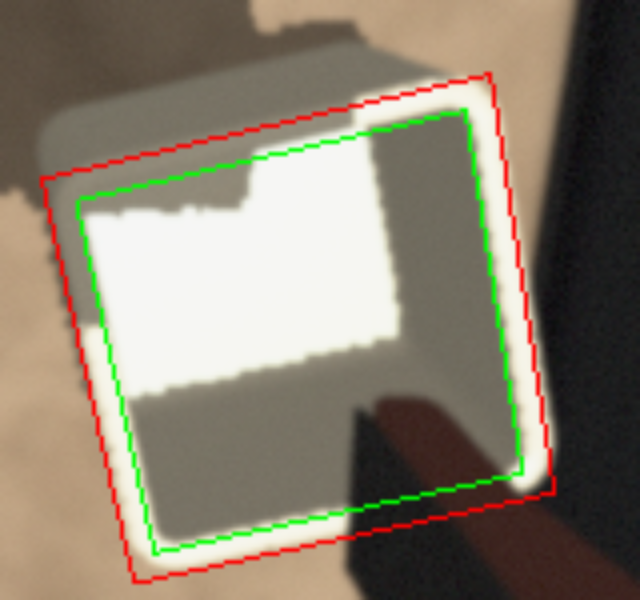

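The rim overlay is within about 1 mm; I take the square canister as (0.5024, 0.1022, yaw 17.3°). Move over the square lid.

```bash
python3 -m inch '0 0 0.01 12 -40 0 87; 0 0 0.01 25 -79 0 87; 0 0 0.01 25 -79 0 87; 0 0 0.01 25 -79 0 87; 0 0 0.01 25 -79 0 87'; python3 - <<'E'
from h import *
camera('wrist')
r=sil('wrist','square_lid');fl=fit({'wrist':r},'square_lid',.465,-.049,.104,.06);print(fl)
to(fl[0],fl[1],.132,180+fl[2])
r=sil('wrist','square_canister',(600,220));
if r is not None: print(fit({'wrist':r},'square_canister',.5024,.1022,0,.3))
E
```

```text
time_s: 19.18
position: [0.4644, -0.0493, 0.2335]
tcp_rot: [180.0, 0.0, -176.6]
wrist_force: [1.7, -0.3, 0.6]
width: 0.0868
gripper_force: 0.0
(np.float64(0.4645), np.float64(-0.0475), np.float64(4.2), np.float64(0.958))
row [ 0.0004  0.0001 -0.0109] [ -0.    0.9 101.4] at [ 0.4645 -0.0485  0.2334] [ 179.98    0.   -176.43] w 0.0871 F [0.  0.1 0.2] 19.28
(np.float64(0.5026), np.float64(0.1028), np.float64(19.6), np.float64(0.74))
```

```bash
python3 -m inch '0 0 -0.01 0 1 35 70; 0 0 -0.01 0 1 70 60; 0 0 -0.01 0 1 92 50; 0 0 -0.01 0 1 101 45; 0 0 -0.01 0 1 101 40; 0 0 -0.01 0 1 101 10; 0 0 -0.01 0 1 101 10; 0 0 -0.01 0 1 101 10; 0 0 -0.01 0 1 101 10; 0 0 -0.01 0 1 101 10'; python3 -m inch '0 0 0 0 0 0 10; 0 0 0 0 0 0 10; 0 0 0 0 0 0 10'
```

```text
time_s: 20.17
position: [0.4646, -0.0483, 0.1333]
tcp_rot: [-180.0, 0.1, -175.9]
wrist_force: [-0.4, 1.2, 1.7]
width: 0.0238
gripper_force: 10.4
time_s: 20.42
position: [0.4646, -0.0483, 0.1332]
tcp_rot: [-180.0, 0.1, -175.9]
wrist_force: [-0.4, 0.9, 4.4]
width: 0.0239
gripper_force: 30.0
```

```bash
python3 -m inch '0 0 0 0 0 -5 10; 0 0 0 0 0 -20 10; 0 0 0 0 0 -45 10; 0 0 0 0 0 -60 10; 0 0 0 0 0 -60 10; 0 0 0 0 0 -60 10'; python3 - <<'E'
from h import *
to(.5024,.1022,.193,197.3)
p=get_obs()['position'];camera('wrist');r=sil('wrist','square_lid')
print(p,fit({'wrist':r},'square_lid',p[0],p[1],p[2]-.0292,.07))
E
```

```text
time_s: 20.92
position: [0.4644, -0.0484, 0.1924]
tcp_rot: [-180.0, 0.0, -175.9]
wrist_force: [0.4, 0.0, -1.8]
width: 0.024
gripper_force: 30.0
row [-0.0003  0.0005 -0.2308] [-48.6 147.6  -0.6] at [ 0.4644 -0.0484  0.1924] [-1.7999e+02  3.0000e-02 -1.7593e+02] w 0.024 F [ 0.4  0.  -1.8] 20.92
[ 0.46441839 -0.04844931  0.19241701] (np.float64(0.4635), np.float64(-0.0494), np.float64(4.1), np.float64(0.605))
```

```bash
python3 -m inch '0 0 -0.06 -12 37 0 10; 0 0 -0.12 -24 74 0 10; 0 0 -0.18 -37 111 0 10; 0 0 -0.23 -48 140 0 10; 0 0 -0.23 -48.6 147.6 0 10; 0 0 -0.23 -48.6 147.6 0 10; 0 0 -0.23 -48.6 147.6 0 10; 0 0 -0.23 -48.6 147.6 25 10; 0 0 -0.23 -48.6 147.6 50 10; 0 0 -0.23 -48.6 147.6 65 10; 0 0 -0.23 -48.6 147.6 65 10; 0 0 -0.23 -48.6 147.6 65 10';python3 -m inch '0 0 0 0 0 0 10; 0 0 0 0 0 0 10; 0 0 0 0 0 0 10'; python3 -c "
from h import *
to(.5024,.1022,.1075,197.3)"
```

```text
time_s: 22.02
position: [0.5015, 0.1008, 0.1266]
tcp_rot: [-180.0, -0.1, -162.9]
wrist_force: [-0.3, 0.3, -2.0]
width: 0.0241
gripper_force: 30.0
time_s: 22.27
position: [0.503, 0.1021, 0.1291]
tcp_rot: [-180.0, 0.2, -162.8]
wrist_force: [-0.4, -0.9, -0.9]
width: 0.024
gripper_force: 30.0
row [-0.0005  0.0027 -0.0013] [ 0.6  0.3 21.6] at [0.503  0.1021 0.1291] [-1.7997e+02  1.5000e-01 -1.6278e+02] w 0.024 F [-0.4 -0.9 -0.9] 22.27
```

```bash
python3 -m inch '0 0 0 0.3 0.1 4 10; 0 0 0 0.3 0.1 8 10; 0 0 0 0.3 0.1 11 10; 0 0 0 0.3 0.1 14 10; 0 0 0 0.3 0.1 14 10; 0 0 0 0.3 0.1 14 10';python3 -m inch '0 0 0 0 0 3 10; 0 0 0 0 0 5 10; 0 0 0 0 0 6 10; 0 0 0 0 0 6 10; 0 0 0 0 0 6 10'
```

```text
time_s: 22.77
position: [0.5017, 0.1024, 0.113]
tcp_rot: [180.0, -0.0, -162.7]
wrist_force: [-0.8, 0.6, -2.3]
width: 0.0237
gripper_force: 30.0
time_s: 23.18
position: [0.5019, 0.1024, 0.1074]
tcp_rot: [-180.0, 0.0, -162.7]
wrist_force: [0.3, -0.4, -0.7]
width: 0.0234
gripper_force: 30.0
```

```bash
python3 -m inch '0 0 0 0 0 1.2 10; 0 0 0 0 0 1.2 10; 0 0 0 0 0 1.2 10; 0 0 0 0 0 1.2 10'; 
```

```text
time_s: 23.52
position: [0.502, 0.1024, 0.1073]
tcp_rot: [-180.0, 0.1, -162.7]
wrist_force: [-3.1, -0.3, 5.0]
width: 0.024
gripper_force: 30.0
```

```bash
python3 -m inch '0 0 0 0 0 -1 45; 0 0 0 0 0 -1 45; 0 0 0 0 0 -1 45; 0 0 0 0 0 -3 45; 0 0 0 0 0 -20 45; 0 0 0 0 0 -50 45; 0 0 0 0 0 -90 45; 0 0 0 0 0 -120 45; 0 0 0 0 0 -125 45; 0 0 0 0 0 -125 45'; python3 -c "
from h import *
to(.47,-.04,.233,180)"
```

```text
time_s: 24.35
position: [0.503, 0.1025, 0.2343]
tcp_rot: [-179.9, 0.3, -162.7]
wrist_force: [-0.7, 0.9, -0.9]
width: 0.0449
gripper_force: 0.0
row [-1.000e-04  5.500e-03  3.012e-01] [  73.8 -126.3    1. ] at [0.503  0.1025 0.2343] [-179.95    0.31 -162.74] w 0.0449 F [-0.7  0.9 -0.9] 24.35
```

```bash
python3 -m inch '0 0 0.1 19 -33 0 80; 0 0 0.2 38 -66 0 87; 0 0 0.3 57 -99 0 87; 0 0 0.3 74 -126 0 87; 0 0 0.3 74 -126 0 87; 0 0 0.3 74 -126 0 87; 0 0 0.3 74 -126 0 87'; python3 - <<'E'
from h import *
to(.47,-.04,.233,180)
snap('wrist','w6.png')
r=sil('wrist','round_canister',(320,250));f=fit({'wrist':r},'round_canister',.465,-.048,0,0,fy=False);print(f)
print('sq',fit({'wrist':sil('wrist','square_lid')},'square_lid',.502,.102,.078,.3))
overlay('w6.png','o6.png',(200,130,640,340),[(circ(.1),f,.104,(0,0,255)),(circ(.088),f,.104,(0,255,0))],1.8)
E
```

```text
time_s: 24.93
position: [0.4684, -0.0396, 0.2297]
tcp_rot: [180.0, -0.1, -179.9]
wrist_force: [0.5, 0.5, 0.6]
width: 0.086
gripper_force: 0.0
row [ 0.0009 -0.0021  0.001 ] [-1.6 -0.4 -3.3] at [ 0.4684 -0.0396  0.2297] [ 1.7995e+02 -1.2000e-01 -1.7994e+02] w 0.086 F [0.5 0.5 0.6] 24.93
(np.float64(0.4642), np.float64(-0.0472), np.float64(0.0), np.float64(0.982))
sq (np.float64(0.5021), np.float64(0.1021), np.float64(18.6), np.float64(0.808))
```

View pics/o6.png

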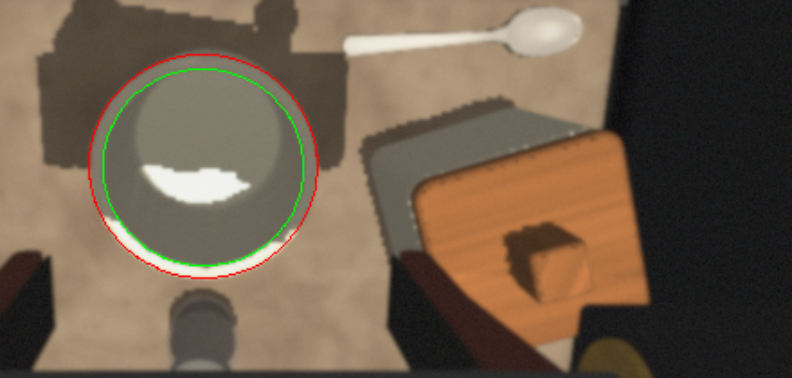

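The rim overlay matches the round canister at (0.4642, −0.0472), and the square lid sits flush. Fetch the round lid.

```bash
python3 -m inch '0 0 0 4.5 -40 0 87; 0 0 0 9 -80 0 87; 0 0 0 13.5 -120 0 87; 0 0 0 18 -160 0 87; 0 0 0 22.5 -200 0 87; 0 0 0 27 -240 0 87; 0 0 0 32 -280 0 87; 0 0 0 36 -320 10 87; 0 0 0 41 -358 30 87; 0 0 0 41 -358 40 87; 0 0 0 41 -358 40 87; 0 0 0 41 -358 40 87'; python3 -m inch '0 0 0 0 0 0 87; 0 0 0 0 0 0 87'; python3 - <<'E'
from h import *
camera('wrist')
r=sil('wrist','round_lid');f=fit({'wrist':r},'round_lid',.4273,-.3973,.009,0,fy=False);print(f)
to(f[0],f[1],.037,180)
E
```

```text
time_s: 26.08
position: [0.4285, -0.3967, 0.1901]
tcp_rot: [179.9, -0.1, -179.9]
wrist_force: [-0.0, -0.4, 0.7]
width: 0.0867
gripper_force: 0.0
time_s: 26.25
position: [0.4292, -0.3968, 0.1931]
tcp_rot: [-179.9, 0.1, -179.8]
wrist_force: [0.4, -0.1, 0.2]
width: 0.087
gripper_force: 0.0
(np.float64(0.4268), np.float64(-0.3982), np.float64(0.0), np.float64(0.972))
row [-0.0018  0.0019  0.0031] [  2.5  -0.8 155.9] at [ 0.429  -0.3971  0.1929] [-1.7989e+02  1.1000e-01 -1.7982e+02] w 0.0869 F [ 0.4  0.9 -0.8] 26.35
```

```bash
python3 -m inch '0 0 0 2 -0.8 35 70; 0 0 0 2 -0.8 75 60; 0 0 0 2 -0.8 115 50; 0 0 0 2 -0.8 140 45; 0 0 0 2 -0.8 153 42; 0 0 0 2 -0.8 155 42; 0 0 0 2 -0.8 155 42; 0 0 0 2 -0.8 155 10; 0 0 0 2 -0.8 155 10; 0 0 0 2 -0.8 155 10; 0 0 0 2 -0.8 155 10; 0 0 0 2 -0.8 155 10'; python3 -m inch '0 0 0 0 0 0 10; 0 0 0 0 0 0 10; 0 0 0 0 0 0 10'
```

```text
time_s: 27.35
position: [0.4268, -0.3992, 0.0381]
tcp_rot: [-179.9, 0.1, -179.9]
wrist_force: [-0.2, 2.1, 6.1]
width: 0.0252
gripper_force: 30.0
time_s: 27.6
position: [0.4268, -0.3992, 0.0381]
tcp_rot: [-179.9, 0.1, -179.9]
wrist_force: [-1.0, 2.2, 6.4]
width: 0.0253
gripper_force: 30.0
```

```bash
python3 -m inch '0 0 0 0 0 -5 10; 0 0 0 0 0 -25 10; 0 0 0 0 0 -60 10; 0 0 0 0 0 -100 10; 0 0 0 0 0 -135 10; 0 0 0 -4 40 -150 10; 0 0 0 -8 80 -150 10; 0 0 0 -12 120 -150 10; 0 0 0 -17 160 -150 10; 0 0 0 -21 200 -150 10; 0 0 0 -25 240 -150 10; 0 0 0 -30 270 -150 10'; python3 -m inch '0 0 0 0 0 0 10; 0 0 0 0 0 0 10; 0 0 0 0 0 0 10; 0 0 0 0 0 0 10'; python3 - <<'E'
from h import *
to(.4642,-.0472,.188,180)
p=get_obs()['position'];camera('wrist')
r=sil('wrist','round_lid')
if r is not None: print(p,fit({'wrist':r},'round_lid',p[0],p[1],p[2]-.0291,0,fy=False))
E
```

```text
time_s: 28.6
position: [0.4552, -0.1261, 0.1863]
tcp_rot: [180.0, 0.0, -179.9]
wrist_force: [0.7, 0.3, -1.4]
width: 0.0253
gripper_force: 30.0
time_s: 28.93
position: [0.4555, -0.1298, 0.186]
tcp_rot: [-180.0, -0.0, 180.0]
wrist_force: [-0.7, -0.3, -2.5]
width: 0.0251
gripper_force: 30.0
row [-0.0004 -0.0005 -0.0002] [-8.7 82.6 -2. ] at [ 0.4555 -0.1298  0.186 ] [-1.7998e+02 -3.0000e-02  1.7999e+02] w 0.0251 F [-0.7 -0.3 -2.5] 28.93
[ 0.45550462 -0.12983569  0.18604467] (np.float64(0.4552), np.float64(-0.1299), np.float64(0.0), np.float64(0.633))
```

Lid is centred in the hand. Move over the round canister and stop above the rim (seated TCP ≈ 0.119).

```bash
python3 -m inch '0 0 0 -4 40 0 10; 0 0 0 -8.7 75 0 10; 0 0 0 -8.7 82.6 0 10; 0 0 0 -8.7 82.6 0 10; 0 0 0 -8.7 82.6 20 10; 0 0 0 -8.7 82.6 38 10; 0 0 0 -8.7 82.6 46 10; 0 0 0 -8.7 82.6 46 10; 0 0 0 -8.7 82.6 46 10; 0 0 0 -8.7 82.6 46 10; 0 0 0 -8.7 82.6 46 10'; python3 -c "
from h import *
to(.4642,-.0472,.119,180)"
```

```text
time_s: 29.95
position: [0.4649, -0.0466, 0.1416]
tcp_rot: [-180.0, 0.1, -180.0]
wrist_force: [-0.4, 0.6, -1.6]
width: 0.0256
gripper_force: 30.0
row [-0.0005  0.002   0.0006] [ 0.7 -0.6 22.6] at [ 0.4649 -0.0466  0.1416] [-1.7997e+02  1.1000e-01 -1.7996e+02] w 0.0256 F [-0.4  0.6 -1.6] 29.95
```

```bash
python3 -m inch '0 0 0 0.4 -0.4 5 10; 0 0 0 0.4 -0.4 9 10; 0 0 0 0.4 -0.4 13 10; 0 0 0 0.4 -0.4 15 10; 0 0 0 0.4 -0.4 15 10; 0 0 0 0.4 -0.4 15 10';python3 -m inch '0 0 0 0 0 3 10; 0 0 0 0 0 5 10; 0 0 0 0 0 6 10; 0 0 0 0 0 6 10; 0 0 0 0 0 6 10'
```

```text
time_s: 30.45
position: [0.4638, -0.0465, 0.125]
tcp_rot: [180.0, -0.0, -179.9]
wrist_force: [-0.6, -0.1, -0.8]
width: 0.0255
gripper_force: 30.0
time_s: 30.87
position: [0.4639, -0.0465, 0.1192]
tcp_rot: [-180.0, 0.0, -179.9]
wrist_force: [-0.1, -0.5, -1.1]
width: 0.0253
gripper_force: 30.0
```

```bash
python3 -m inch '0 0 0 0 0 1.2 10; 0 0 0 0 0 1.2 10; 0 0 0 0 0 1.2 10; 0 0 0 0 0 1.2 10'; 
```

```text
time_s: 31.2
position: [0.464, -0.0465, 0.1191]
tcp_rot: [-180.0, 0.0, -179.9]
wrist_force: [-2.6, 1.2, 5.3]
width: 0.0255
gripper_force: 30.0
```

Contact at exactly the seated height. Release, rise, step back toward the robot and look.

```bash
python3 -m inch '0 0 0 0 0 -1 45; 0 0 0 0 0 -1 45; 0 0 0 0 0 -1 45; 0 0 0 0 0 -3 45; 0 0 0 0 0 -20 45; 0 0 0 0 0 -50 45; 0 0 0 0 0 -90 45; 0 0 0 0 0 -130 45; 0 0 0 20 0 -160 45; 0 0 0 50 0 -180 45; 0 0 0 80 0 -180 45; 0 0 0 80 0 -180 45'; python3 - <<'E'
from h import *
to(.4,-.05,.3,180)
snap('side','s9.png')
for l,x,y,z,a in(('round_lid',.464,-.047,.09,0),('square_lid',.502,.102,.078,.3),('oblong_lid',.489,-.23,.066,.2)):
    r=sil('side',l); print(l,None if r is None else fit({'side':r},l,x,y,z,a,fy=l[0]!='r'))
a=cv2.imread('pics/s9.png');cv2.imwrite('pics/s9c.png',cv2.resize(a[180:420,170:420],None,fx=2.4,fy=2.4))
E
```

```text
time_s: 32.2
position: [0.3815, -0.0466, 0.3016]
tcp_rot: [-179.9, 0.3, -180.0]
wrist_force: [-0.2, 0.4, 0.1]
width: 0.045
gripper_force: 0.0
row [-0.0016  0.0056  0.0008] [-18.5  -3.4   1.7] at [ 0.3815 -0.0466  0.3016] [-179.91    0.32 -179.95] w 0.045 F [-0.2  0.4  0.1] 32.2
round_lid (np.float64(0.4652), np.float64(-0.0495), np.float64(0.0), np.float64(0.953))
square_lid (np.float64(0.5032), np.float64(0.0978), np.float64(17.7), np.float64(0.923))
oblong_lid (np.float64(0.49), np.float64(-0.2383), np.float64(12.8), np.float64(0.879))
```

View pics/s9c.png

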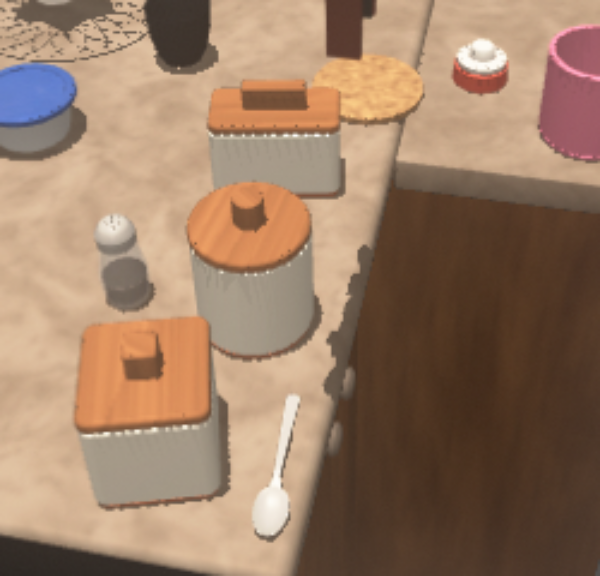

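The side view shows all three lids flush on their own canisters, with the shaker, timer and spoon still in place and the gripper clear. Hand in.

```bash
python3 -c "
from workcell import close_job
print(close_job())"
```

```text
the job is handed in; nothing more can be done
None
```

All three lids are on the canisters of their own shape and lay flat on the rims in the last side picture; the job was handed in after about 32 s of robot time, but the hand-in gave no verdict.

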